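# Take the rattle out of a castor wheel: reset a stop collar held by a thumb screw

## Task

The spare castor wheel rattles on its storage rod: loosen the thumb screw of the stop collar, then slide the collar along the rod against the wheel until the wheel is nipped against the sprung buffer with about 9 newtons. Never squeeze the wheel harder than 20 newtons. Tighten the thumb screw again so that the preload stays, let go, and leave the tin, jar, stud finder and nut driver where they are.

Things in the scene. Friction and masses are not known exactly. Their poses are not given: they have to be found in the camera images.
- rack: Storage rod on a plywood base 90 x 320 x 12 mm, fixed in a white cabinet lying on its back (rim 55 mm above the bench). Origin: centre of the base's underside; z up, y along the rod towards the buffer. The 10 mm steel rod runs along y, 45 mm above the origin, between end brackets at y = -150 and +150 mm (tops 60 mm above the origin).
- rod_mid (a point): Middle of the rod (rack y = 0), axes as the rack's. Near the +y end a black block (34 x 20 mm, top 15 mm above the rod's axis) carries the sprung buffer: a 22 mm rubber-tipped plunger pointing to -y. The block's place varies and is not measured: the plunger's free face is somewhere from y = 73 to 97 mm, so feel for it. Its spring gives 2 N per mm from first touch, over 17 mm.
- collar: Dark steel hub collar with a knurled band round the rod, 32 mm in diameter, 26 mm long; origin at its centre on the rod's axis, axes as the rack's. It only slides along y, from -100 to +100 mm; it starts between -100 and -70 mm. With the screw tight it is locked (holds 25 N or more); free, it drags with about 1 N.
- screw (a joint): Turn of the thumb screw, in rad: grows anticlockwise seen from above, which loosens it. Starts tight, at -0.1 to 0.1; above 0.55 the collar is free; range -0.3 (hard stop, tightening) to 2.2. At least 0.8 counts as loosened, below 0.25 as tight. Friction 0.12 N m, and up to 0.1 N m more at the tight end. Stays where it is left.
- screw_head (a point): Centre of the thumb screw's steel head: an upright flat bar 10 mm thick (point x), 30 mm long (point y), 24 mm tall, 48 mm above the rod's axis, on an 8 mm stem of which 20 mm shows above the collar. The point turns with the screw: at screw = 0 its axes are the rack's. Pushing the gripped head along the rod slides the collar.
- wheel: Spare castor wheel, black rubber tread, 50 mm in diameter, hub 24 mm long, on the rod between collar and buffer; origin at its centre on the rod's axis, y along the rod. It slides easily (about 0.4 N of drag); its centre starts between y = -15 and +40 mm of the rack, clear of both.
- tin: Bystander: open round steel tin of hooks, 80 mm across, 55 mm high, loose; origin at the centre of its underside.
- jar: Bystander: glass jar with a silver lid, 64 mm across, 85 mm high, loose; origin at the centre of its underside.
- stud_finder: Bystander: grey plastic stud finder, 55 x 110 x 30 mm, lying loose; origin at the centre of its underside.
- nut_driver: Bystander: nut driver with a blue handle, 190 mm long, lying loose; x along its length.

How it is judged:
On the way, in this order (a step that is already met when the one before it is completed fails the run):
1. the thumb screw is loosened (0.8 rad or more) before the collar has been shifted (less than 10 mm) (value of joint screw above 0.8 rad and distance of collar from where it was at the start of the episode below 0.01 m), for 0.1 s.
2. the collar presses the wheel on the sprung buffer with 5 to 13 N (contact force between collar and wheel between 5 and 13 N and y of collar in the frame of rack above 0.03 m), for 0.2 s.
At the end, for the whole second after the job is handed in: The thumb screw is tight (below 0.25 rad), the collar is at rest near the buffer end and by itself keeps the wheel pressed on the sprung buffer with 5 to 13 N, and the gripper touches nothing (all of step 2 and value of joint screw below 0.25 rad and linear speed of collar below 0.003 m/s and contact force between the fingers and anything else below 0.5 N).
It fails at once if the collar squeezes the wheel with more than 20 N (contact force between collar and wheel above 20 N).
It fails at once if the tin, jar, stud finder or nut driver is shifted by more than 15 mm (distance of any of tin, jar, stud_finder, nut_driver from where it was at the start of the episode above 0.015 m).
It also fails if it takes over 48 s, if anything falls off the work surface, if the arm or the gripper's body presses on something with over 40 N, if the wrist force passes 120 N, or if a joint passes its speed limit or range.

## Robot

A 7-joint arm with a two-finger parallel gripper is mounted at the origin on the work surface. World frame = base frame: x ahead of the robot, y to its left, z up, the work surface at z = 0. Lengths are in m, angles in rad, forces in N, time in s.
With the tool pointing down it reaches from about 0.425 to 0.875 m from the base axis. Payload 9.9 kg.
Tool frame: the origin (TCP) lies midway between the tips of the shut fingers; the grasp point (between the pads) lies 19 mm behind it; z points along the fingers, y is the line along which they close (so a half turn about z gives the same grasp; the last joint's range is limited). The gripper opens to 85 mm and grips with 20 to 120 N. Pads are 22 mm wide; open, the fingers measure 114 mm over their backs; the gripper's body (76 mm by 85 mm) begins 54 mm behind the grasp point. The pads swing forward as they close: fully open they stand 13 mm farther back than shut.
Start: joints at [-1.379, 0.576, 0.025, 1.437, -0.015, 1.129, -0.057], TCP at [0.184, 0.649, 0.231] pointing down, gripper open.
Joint ranges: [-2.76, 2.76], [-0.34, 2.15], [-1.52, 1.57], [0.19, 2.46], [-1.09, 4.23], [0.17, 1.99], [-2.82, 2.82]. Speed limits (rad/s): [2.22, 2.22, 3.01, 3.01, 3.14, 3.14, 3.14].

## Interface

Orientations are given as a rotation vector (axis times angle).
In Python, from workcell import r gives the robot as it stands.
- The arm moves only by the tool send_rows, never from a script. Its arguments are lists of equal length, an entry for each row: "delta_pos": the shift along the tool's x, y, z scaled (see below), a list of three; "dr": the turn, a rotation vector about the tool's x, y, z scaled (see below), a list of three; "gripper": the opening, from 0 (shut) to 1 (fully open). A call has 1 to 8 rows; each row is the pose to reach, as a shift and turn from the pose commanded when the call began, along the tool's axes at that moment; what a row does not reach only later rows make up. The controller multiplies each number of a shift by 1000 mm and each number of a turn by 2 rad. A row lasts 1/8 s, in which the tool goes at most 62.5 mm and 10.7 degrees, less where a joint would pass 70% of its speed; a pose out of reach is approached as far as the arm can. A call with a number of a shift or a turn outside -1 to 1 is refused whole. A call with a gripper value outside its range is refused whole. The fingers move at their own pace and stop on an object; "newtons" is the grip in N (left out, the last holds). Time passes only in rows, so rows that repeat a pose let the fingers close. It gives the time, the measured TCP pose, the force, the opening and the grip force at its end, in the units of the state.
- r.read_state(): the state, without advancing time (a new reading comes with each control period).
- r.camera(name): name is "scene" or "top" or "wrist"; returns a dict with "pixels" (480x640x3 uint8, blue, green, red), "depth" (480x640 float32, m along the optical axis (not along the pixel's ray), 0 where there is no reading), "fx", "fy", "cx", "cy" (pixels), "D" ([k1, k2, p1, p2, k3] as OpenCV has them; the pictures are not rectified), "position" and "orientation" of the camera in the world. Camera axes: x right, y down, z forward; pixel columns grow to the right and rows downward; lengths in m; the calibration is good to about 2 mm. A picture is of the moment at which its call begins.
- r.finish_job(): hands the job in; it is judged then, once.
Trained networks look in a picture, given as the dict that the camera call returned (one of the last four; its "shot" number tells which), for a name from the list of things; names that differ only in an ending like _2 or _b are one class to them, and where a whole thing is asked for, a point or a joint stands for the part that bears it (a point fixed in the world has none). Each returns a list of dicts, best first, with "conf" (0 to 1); they miss things now and then, are a little off and sometimes report something else, mostly with a low value. They report only what shows in the picture. A call takes as long as a camera call.
- r.spot_in(picture, query): "location" ([x, y, z] in m, in world coordinates, good to about 4 mm: the middle of the surface that is visible of it).
- r.cut_out(picture, query): "mask" (480x640 bool, what is visible of it).
The state is a dict: "clock": time; "joints": joint angles; "qvel": joint speeds; "tau": joint torques, N m; "tool_pos": TCP position; "tool_rot": TCP orientation; "wrist_force": force on the tool from outside, world axes, zero at the start; "moment": the same for the moment, N m; "opening": opening from 0.0 (shut) to 1.0 (fully open); "grip_force": force on a finger pad.
Only numpy, scipy, OpenCV 4.12 (cv2) and the standard library are available. Lean on these libraries where they do the work, as an engineer would, in place of code of your own. Each camera call takes 0.05 s, during which the arm holds its last target. There are 200 camera calls.

## Working session

There is one attempt and no reset: what is moved stays moved. The work goes in short steps, Python scripts to look and compute and a tool call to move; the robot and the scene stay as the last step left them, time stands still between calls to the robot, and variables do not carry over. Pictures are saved under pics/ and viewed, at most 10 in all, crops included, and the job is handed in when it is done.

Besides the shell and the picture viewer there is one more tool, called after "Call:" by a JSON object that holds its "api" and its "payload". send_rows: Moves the arm, as the interface text tells. Shifts and turns lie within -1 to 1; 1 stands for 1000 mm of shift or 2 rad of turn. Its arguments: {"type":"object","properties":{"delta_pos":{"type":"array","items":{"type":"array","items":{"type":"number","minimum":-1,"maximum":1}}},"dr":{"type":"array","items":{"type":"array","items":{"type":"number","minimum":-1,"maximum":1}}},"gripper":{"type":"array","items":{"type":"number"}},"newtons":{"type":"number"}},"required":["delta_pos","dr","gripper"]}

```bash
mkdir -p pics
cat > h.py <<'E'
from workcell import r
import numpy as np, cv2
from scipy.spatial.transform import Rotation as R
def world(c,mask):
    v,u=np.nonzero(mask&(c["depth"]>0)); z=c["depth"][v,u]
    K=np.array([[c["fx"],0,c["cx"]],[0,c["fy"],c["cy"]],[0,0,1]])
    p=cv2.undistortPoints(np.c_[u,v].astype(float)[:,None],K,np.array(c["D"]))[:,0]
    o=np.array(c["orientation"]); Rm=R.from_rotvec(o) if o.shape==(3,) else (R.from_quat(o) if o.shape==(4,) else R.from_matrix(o))
    return Rm.apply(np.c_[p*z[:,None],z])+c["position"],u,v
E
python3 - <<'E'
from h import *
s=r.read_state()
print({k:np.round(v,3) for k,v in s.items()})
for n in("top","scene"):
    c=r.camera(n); cv2.imwrite(f"pics/{n}1.png",c["pixels"])
    print(n,c["position"],c["orientation"])
    for q in("rack","collar","screw_head","wheel","tin","jar","stud_finder","nut_driver"):
        print(q,[(round(d["conf"],2),np.round(d["location"],3)) for d in r.spot_in(c,q)][:2])
E
```

```text
{'clock': np.float64(0.0), 'joints': array([-1.379,  0.576,  0.025,  1.438, -0.015,  1.129, -0.057]), 'qvel': array([ 0.001,  0.   , -0.   ,  0.001, -0.001, -0.002, -0.001]), 'tau': array([-1.0000e-03, -7.6578e+01,  2.2510e+00, -2.8595e+01,  1.6000e-02,
        1.3000e-02,  0.0000e+00]), 'tool_pos': array([0.184, 0.649, 0.23 ]), 'tool_rot': array([-4.320e-01, -3.112e+00,  3.000e-03]), 'wrist_force': array([-0.153, -0.243, -0.847]), 'moment': array([ 0.014,  0.008, -0.017]), 'grip_force': np.float64(0.0), 'opening': np.float64(1.0)}
top [ 0.48632331 -0.06423208  0.95816859] [-2.16510323  2.17378464 -0.13097613]
rack [(0.64, array([ 0.55 , -0.101,  0.018]))]
collar [(0.75, array([ 0.572, -0.186,  0.068]))]
screw_head [(0.55, array([ 0.569, -0.188,  0.116]))]
wheel [(0.78, array([ 0.548, -0.087,  0.078]))]
tin [(0.68, array([0.754, 0.168, 0.037]))]
jar [(0.77, array([ 0.75 , -0.195,  0.093]))]
stud_finder [(0.85, array([0.755, 0.022, 0.04 ])), (0.42, array([ 0.751, -0.194,  0.095]))]
nut_driver [(0.76, array([ 0.395, -0.342,  0.034]))]
scene [1.12045033 0.71343125 0.81188259] [-0.78074076 -2.48158783  1.24806323]
rack [(0.69, array([ 0.563, -0.084,  0.027]))]
collar [(0.69, array([ 0.577, -0.182,  0.069])), (0.45, array([ 0.564, -0.08 ,  0.023]))]
screw_head [(0.46, array([ 0.578, -0.186,  0.106]))]
wheel [(0.86, array([ 0.556, -0.08 ,  0.068])), (0.32, array([ 0.566, -0.078,  0.025]))]
tin [(0.83, array([0.758, 0.169, 0.047])), (0.5, array([ 0.56 , -0.087,  0.02 ]))]
jar [(0.93, array([ 0.766, -0.176,  0.066]))]
stud_finder [(0.73, array([0.76 , 0.037, 0.038])), (0.72, array([ 0.563, -0.084,  0.023]))]
nut_driver [(0.79, array([ 0.398, -0.344,  0.029]))]
```

View pics/top1.png

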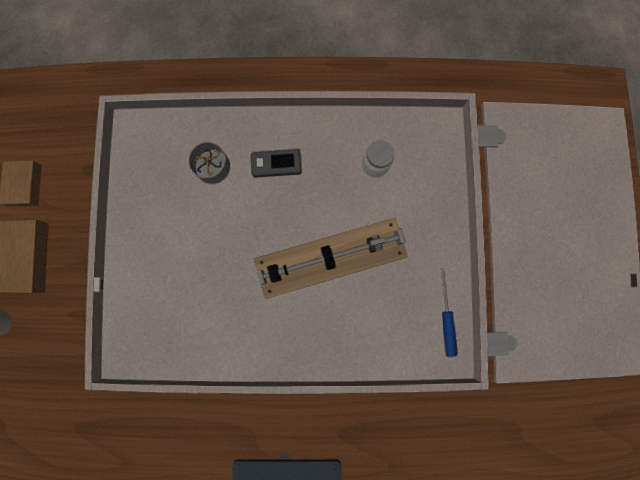

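View pics/scene1.png

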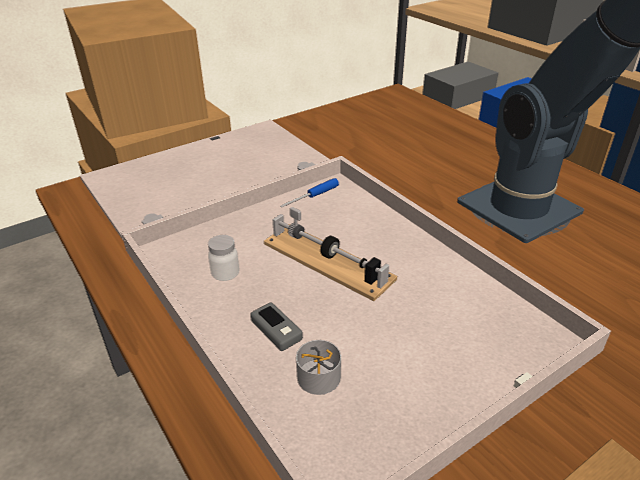

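The top view shows the rack running from the collar end at (400,237) to the buffer end at (262,277). The screw sits near (378,240), the wheel at (328,257) and the buffer block at (273,272). The scene view agrees, with the bystanders well clear. Next I fit the rack frame.

Run:
```python
from h import *
c=r.camera("top")
m={q:r.cut_out(c,q)[0]["mask"] for q in("rack","collar","screw_head","wheel")}
P,u,v=world(c,m["rack"]); 
print("rack z pct",np.percentile(P[:,2],[2,10,30,50,70,90,98]).round(3))
zb=np.median(P[:,2]); B=P[abs(P[:,2]-zb)<.005]
rect=cv2.minAreaRect((B[:,:2]*1000).astype(np.float32)); print(rect)
for q in("collar","screw_head","wheel"):
    Q,_,_=world(c,m[q]); print(q,len(Q),np.percentile(Q[:,2],[5,50,95]).round(3),Q.mean(0).round(4))
Q,_,_=world(c,m["screw_head"]); T=Q[Q[:,2]>np.percentile(Q[:,2],90)-.006]
print("headtop",len(T),T.mean(0).round(4),cv2.minAreaRect((T[:,:2]*1000).astype(np.float32)))
a=R.from_rotvec(r.read_state()["tool_rot"]).as_matrix(); print(a.round(3))
```

```text
Traceback (most recent call last):
IndexError: list index out of range
```

```bash
cat > m.py <<'E'
from h import *
def cut(name,q,n=6):
    for _ in range(n):
        c=r.camera(name); d=r.cut_out(c,q)
        if d: return world(c,d[0]["mask"])[0]
    print("miss",q); return None
E
python3 - <<'E'
from m import *
P=cut("top","rack")
if P is not None:
    print("rack z pct",np.percentile(P[:,2],[2,10,30,50,70,90,98]).round(3))
    zb=np.median(P[:,2]); B=P[abs(P[:,2]-zb)<.005]
    print(cv2.minAreaRect((B[:,:2]*1000).astype(np.float32)))
for q in("collar","screw_head","wheel"):
    Q=cut("top",q)
    if Q is None: continue
    print(q,len(Q),np.percentile(Q[:,2],[5,50,95]).round(3),Q.mean(0).round(4))
    if q=="screw_head":
        T=Q[Q[:,2]>np.percentile(Q[:,2],90)-.006]
        print("headtop",len(T),T.mean(0).round(4),cv2.minAreaRect((T[:,:2]*1000).astype(np.float32)))
print(R.from_rotvec(r.read_state()["tool_rot"]).as_matrix().round(3))
E
```

```text
rack z pct [0.01  0.02  0.021 0.022 0.024 0.063 0.079]
((549.195068359375, -96.06211853027344), (90.39958190917969, 319.2900390625), 16.170045852661133)
collar 207 [0.059 0.069 0.116] [ 0.5723 -0.1832  0.0837]
screw_head 83 [0.105 0.114 0.117] [ 0.5743 -0.1837  0.113 ]
headtop 73 [ 0.5746 -0.1843  0.1142] ((575.02197265625, -185.06700134277344), (9.491560935974121, 29.147327423095703), 14.148303031921387)
wheel 206 [0.065 0.076 0.081] [ 0.5437 -0.0909  0.0752]
[[-0.962  0.272 -0.   ]
 [ 0.272  0.962 -0.   ]
 [ 0.    -0.    -1.   ]]
```

Checks out: rack yaw is 16.2°, base top z = 0.022 (so origin z = 0.010), and head top 0.115 matches what's expected. The screw is at rack y ≈ -0.092. Moving over.

Call:
{"api": "send_rows", "payload": {"delta_pos": [[-0.039,-0.045,0],[-0.078,-0.09,0],[-0.117,-0.135,0],[-0.156,-0.18,0],[-0.195,-0.225,0],[-0.234,-0.27,0],[-0.273,-0.315,0],[-0.312,-0.36,0]], "dr": [[0,0,0.07],[0,0,0.14],[0,0,0.21],[0,0,0.28],[0,0,0.35],[0,0,0.42],[0,0,0.49],[0,0,0.506]], "gripper": [1,1,1,1,0.8,0.6,0.6,0.6], "newtons": 70}}

```text
clock: 2.5
tool_pos: [0.3866, 0.2166, 0.2317]
tool_rot: [1.889, 2.51, 0.002]
wrist_force: [1.4, 1.5, -0.3]
opening: 0.597
grip_force: 0.0
```

```bash
cat >> h.py <<'E'
def to(p,yaw=None):
    s=r.read_state(); M=R.from_rotvec(s["tool_rot"]).as_matrix()
    print("t",round(s["clock"],2),"pos",s["tool_pos"].round(4) if hasattr(s["tool_pos"],"round") else np.round(s["tool_pos"],4),"ytool az",round(np.degrees(np.arctan2(M[1,1],M[0,1])),2),"tilt",M[2].round(3),"open",round(s["opening"],3),"q",np.round(s["joints"],2),"F",np.round(s["wrist_force"],1))
    print("delta tool",(M.T@(np.array(p)-s["tool_pos"])).round(4))
E
python3 -c "
from h import *
to([.5746,-.1847,.15])"
```

```text
t 2.5 pos [0.3866 0.2166 0.2317] ytool az 16.09 tilt [ 0.     0.001 -1.   ] open 0.597 q [-0.92  0.25  0.38  2.02 -0.12  0.89 -0.19] F [ 1.4  1.5 -0.3]
delta tool [-0.4377  0.0693  0.0815]
```

Call:
{"api": "send_rows", "payload": {"delta_pos": [[-0.06,0.0095,0.01],[-0.12,0.019,0.02],[-0.18,0.0285,0.03],[-0.24,0.038,0.04],[-0.3,0.0475,0.05],[-0.36,0.057,0.06],[-0.42,0.0665,0.075],[-0.4377,0.0693,0.0815]], "dr": [[0,0,0],[0,0,0],[0,0,0],[0,0,0],[0,0,0],[0,0,0],[0,0,0],[0,0,0]], "gripper": [0.6,0.6,0.6,0.6,0.6,0.6,0.6,0.6]}}

```text
clock: 3.5
tool_pos: [0.575, -0.1873, 0.149]
tool_rot: [1.891, 2.507, -0.003]
wrist_force: [-0.8, 0.9, 0.1]
opening: 0.599
grip_force: 0.0
```

Run:
```python
from m import *
c=r.camera("wrist"); cv2.imwrite("pics/w1.png",c["pixels"])
for q in("screw_head","collar"):
    Q=cut("wrist",q)
    if Q is None: continue
    if q=="screw_head":
        T=Q[Q[:,2]>np.percentile(Q[:,2],95)-.006]
        print("headtop",len(T),T.mean(0).round(4),cv2.minAreaRect((T[:,:2]*1000).astype(np.float32)))
    else: print(q,np.percentile(Q,[2,50,98],axis=0).round(4))
to([.5746,-.1847,.086])
```

```text
headtop 1119 [ 0.5732 -0.184   0.1144] ((573.5579833984375, -185.25827026367188), (9.960735321044922, 29.987560272216797), 13.705430030822754)
collar [[ 0.558  -0.1982  0.0504]
 [ 0.5724 -0.1802  0.0698]
 [ 0.5891 -0.1703  0.116 ]]
t 3.75 pos [ 0.5746 -0.1811  0.15  ] ytool az 16.3 tilt [ 0.001  0.    -1.   ] open 0.603 q [-0.02  0.58  0.39  1.75 -0.28  0.87  0.78] F [-0.2 -0.  -0.7]
delta tool [-0.0036 -0.001   0.064 ]
```

View pics/w1.png

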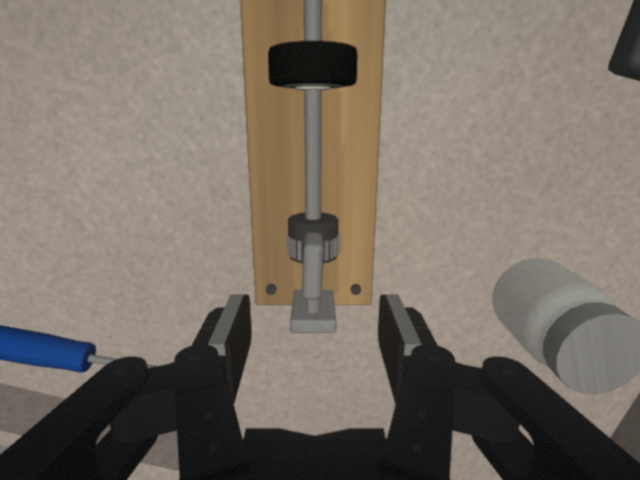

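The wrist view shows the screw head at (313,265), centred between the open fingers. The rod runs straight up the picture and the wheel is at (312,65). Descending and gripping.

Call:
{"api": "send_rows", "payload": {"delta_pos": [[-0.0034,-0.002,0.02],[-0.0034,-0.002,0.04],[-0.0034,-0.002,0.063],[-0.0034,-0.002,0.063],[-0.0034,-0.002,0.063],[-0.0034,-0.002,0.063],[-0.0034,-0.002,0.063],[-0.0034,-0.002,0.063]], "dr": [[0,0,0.022],[0,0,0.022],[0,0,0.022],[0,0,0.022],[0,0,0.022],[0,0,0.022],[0,0,0.022],[0,0,0.022]], "gripper": [0.6,0.6,0.6,0.6,0.3,0,0,0], "newtons": 50}}

```text
clock: 4.75
tool_pos: [0.574, -0.1866, 0.088]
tool_rot: [1.94, 2.47, 0.001]
wrist_force: [-2.5, 1.9, 6.7]
opening: 0.109
grip_force: 51.3
```

```bash
python3 -c "
from h import *
to([.5735,-.185,.087])"
```

```text
t 4.75 pos [ 0.574  -0.1866  0.088 ] ytool az 13.69 tilt [-0.     0.001 -1.   ] open 0.109 q [ 0.01  0.66  0.36  1.81 -0.33  0.74  0.79] F [-2.5  1.9  6.7]
delta tool [ 0.0017 -0.0001  0.001 ]
```

Call:
{"api": "send_rows", "payload": {"delta_pos": [[0,0,0],[0,0,0],[0,0,0],[0,0,0],[0,0,0],[0,0,0],[0,0,0],[0,0,0]], "dr": [[0,0,-0.08],[0,0,-0.16],[0,0,-0.24],[0,0,-0.32],[0,0,-0.4],[0,0,-0.48],[0,0,-0.55],[0,0,-0.55]], "gripper": [0,0,0,0,0,0,0,0], "newtons": 60}}

```text
clock: 5.75
tool_pos: [0.5744, -0.1869, 0.0878]
tool_rot: [0.365, 3.118, 0.0]
wrist_force: [-0.0, 0.9, 6.0]
opening: 0.104
grip_force: 60.0
```

Run:
```python
from m import *
to([.5735,-.185,.087])
for n in("wrist","top"):
    Q=cut(n,"wheel")
    if Q is not None:
        y=(Q-[.549,-.096,0])@[-.2785,.9604,0]; print(n,len(Q),np.percentile(y,[2,50,98]).round(4))
c=r.camera("wrist"); cv2.imwrite("pics/w2.png",c["pixels"])
```

```text
t 5.75 pos [ 0.5744 -0.1869  0.0878] ytool az 76.66 tilt [-0.002  0.    -1.   ] open 0.104 q [ 0.21  0.63  0.04  1.8  -0.04  0.72  1.61] F [-0.   0.9  6. ]
delta tool [0.0013 0.0017 0.0008]
wrist 7907 [-0.0047  0.0028  0.016 ]
top 272 [-0.0058  0.0066  0.0171]
```

View pics/w2.png

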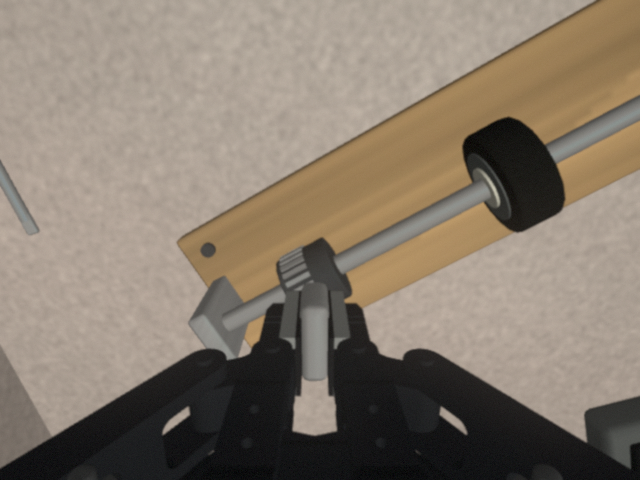

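The wrist view shows the head at (315,330), turned with the gripper by about 1.06 rad, and the wheel ahead at (515,175). Now the free slide, ending before the wheel.

Call:
{"api": "send_rows", "payload": {"delta_pos": [[0.0025,0.0044,0],[0.0059,0.0104,0],[0.0099,0.0174,0],[0.0138,0.0244,0],[0.0177,0.0313,0],[0.0217,0.0383,0],[0.0256,0.0453,0],[0.0296,0.0522,0]], "dr": [[0,0,0],[0,0,0],[0,0,0],[0,0,0],[0,0,0],[0,0,0],[0,0,0],[0,0,0]], "gripper": [0,0,0,0,0,0,0,0]}}

```text
clock: 7.0
tool_pos: [0.5579, -0.1294, 0.0878]
tool_rot: [0.369, 3.117, -0.001]
wrist_force: [0.6, -1.2, 5.4]
opening: 0.108
grip_force: 60.0
```

```bash
cat >> h.py <<'E'
def st():
    to([.5735,-.185,.087]); s=r.read_state(); F=s["wrist_force"]; p=np.array(s["tool_pos"])-[.549,-.096,0]
    print("rack y",round(p@[-.2785,.9604,0],4),"rack x",round(p@[.9604,.2785,0],4),"F along",round(F@np.array([-.2785,.9604,0]),2),"lat",round(F@np.array([.9604,.2785,0]),2))
E
python3 -c "
from h import *
st()"
```

```text
t 7.0 pos [ 0.5579 -0.1294  0.0878] ytool az 76.48 tilt [-0.003 -0.    -1.   ] open 0.108 q [ 0.11  0.59  0.05  1.88 -0.04  0.67  1.52] F [ 0.6 -1.2  5.4]
delta tool [-0.0282 -0.0504  0.0009]
rack y -0.0346 rack x -0.0008 F along -1.31 lat 0.24
```

Call:
{"api": "send_rows", "payload": {"delta_pos": [[0.0015,0.0026,0],[0.0034,0.0061,0],[0.0059,0.0104,0],[0.0084,0.0148,0],[0.0108,0.0191,0],[0.0133,0.0235,0],[0.0158,0.0278,0],[0.0187,0.0331,0]], "dr": [[0,0,0],[0,0,0],[0,0,0],[0,0,0],[0,0,0],[0,0,0],[0,0,0],[0,0,0]], "gripper": [0,0,0,0,0,0,0,0]}}

```text
clock: 8.0
tool_pos: [0.5475, -0.0932, 0.0878]
tool_rot: [0.37, 3.117, -0.001]
wrist_force: [1.5, -1.1, 6.6]
opening: 0.103
grip_force: 60.0
```

```bash
python3 -c "
from m import *
st()
for n in ('top','wrist'):
    Q=cut(n,'wheel')
    if Q is not None:
        y=(Q-[.549,-.096,0])@[-.2785,.9604,0]; print(n,len(Q),np.percentile(y,[2,50,98]).round(4))
"
```

```text
t 8.0 pos [ 0.5475 -0.0932  0.0878] ytool az 76.47 tilt [-0.003 -0.    -1.   ] open 0.103 q [ 0.05  0.57  0.05  1.93 -0.05  0.64  1.46] F [ 1.5 -1.1  6.6]
delta tool [-0.0467 -0.0832  0.001 ]
rack y 0.0031 rack x -0.0006 F along -1.52 lat 1.16
top 683 [-0.2214 -0.198  -0.1783]
wrist 5133 [0.021  0.0316 0.0417]
```

Call:
{"api": "send_rows", "payload": {"delta_pos": [[0.0015,0.0026,0],[0.003,0.0052,0],[0.0049,0.0087,0],[0.0069,0.0122,0],[0.0089,0.0157,0],[0.0108,0.0191,0],[0.0123,0.0218,0],[0.0138,0.0244,0]], "dr": [[0,0,0],[0,0,0],[0,0,0],[0,0,0],[0,0,0],[0,0,0],[0,0,0],[0,0,0]], "gripper": [0,0,0,0,0,0,0,0]}}

```text
clock: 9.2
tool_pos: [0.5397, -0.0661, 0.0878]
tool_rot: [0.369, 3.117, -0.001]
wrist_force: [1.0, -1.3, 5.6]
opening: 0.103
grip_force: 60.1
```

```bash
python3 -c "
from m import *
st()
c=r.camera('wrist'); cv2.imwrite('pics/w3.png',c['pixels'])
Q=cut('wrist','wheel')
if Q is not None:
        y=(Q-[.549,-.096,0])@[-.2785,.9604,0]; print(len(Q),np.percentile(y,[2,50,98]).round(4))
"
```

```text
t 9.2 pos [ 0.5397 -0.0661  0.0878] ytool az 76.48 tilt [-0.003 -0.    -1.   ] open 0.103 q [-0.    0.56  0.05  1.96 -0.05  0.62  1.42] F [ 1.  -1.3  5.6]
delta tool [-0.0606 -0.1078  0.001 ]
rack y 0.0313 rack x -0.0005 F along -1.52 lat 0.55
4937 [0.0485 0.0585 0.0683]
```

View pics/w3.png

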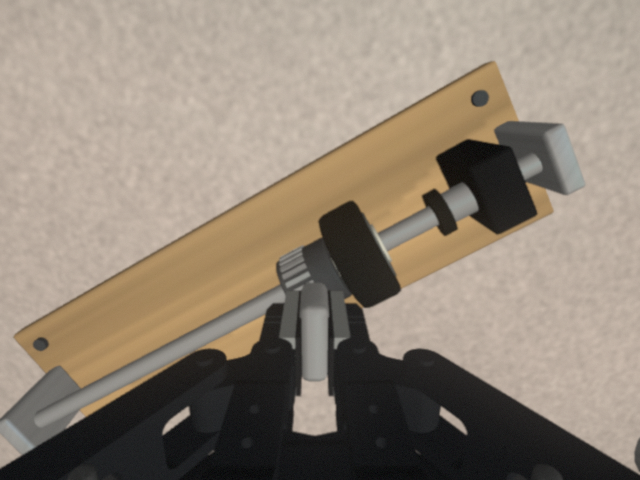

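The wheel's front hub face is near (383,247) and the plunger tip near (428,215), so there's roughly 23 mm left. Advance 14 mm, then creep.

Call:
{"api": "send_rows", "payload": {"delta_pos": [[0.001,0.0017,0],[0.002,0.0035,0],[0.003,0.0052,0],[0.0039,0.007,0],[0.0049,0.0087,0],[0.0059,0.0104,0],[0.0064,0.0113,0],[0.0069,0.0122,0]], "dr": [[0,0,0],[0,0,0],[0,0,0],[0,0,0],[0,0,0],[0,0,0],[0,0,0],[0,0,0]], "gripper": [0,0,0,0,0,0,0,0]}}

```text
clock: 10.35
tool_pos: [0.5359, -0.0526, 0.0878]
tool_rot: [0.369, 3.117, -0.001]
wrist_force: [1.0, -1.3, 5.8]
opening: 0.104
grip_force: 60.0
```

```bash
python3 -c "
from m import *
st()"
```

```text
t 10.35 pos [ 0.5359 -0.0526  0.0878] ytool az 76.48 tilt [-0.003 -0.    -1.   ] open 0.104 q [-0.03  0.55  0.06  1.97 -0.05  0.62  1.4 ] F [ 1.  -1.3  5.8]
delta tool [-0.0675 -0.1199  0.001 ]
rack y 0.0453 rack x -0.0005 F along -1.5 lat 0.56
```

Call:
{"api": "send_rows", "payload": {"delta_pos": [[0.0005,0.0009,0],[0.001,0.0017,0],[0.0015,0.0026,0],[0.002,0.0035,0],[0.0025,0.0044,0],[0.003,0.0052,0],[0.003,0.0052,0]], "dr": [[0,0,0],[0,0,0],[0,0,0],[0,0,0],[0,0,0],[0,0,0],[0,0,0]], "gripper": [0,0,0,0,0,0,0]}}

```text
clock: 11.22
tool_pos: [0.5342, -0.0467, 0.0878]
tool_rot: [0.369, 3.117, -0.0]
wrist_force: [0.8, -0.7, 5.4]
opening: 0.108
grip_force: 60.0
```

```bash
python3 -c "
from m import *
st()"
```

```text
t 11.22 pos [ 0.5342 -0.0467  0.0878] ytool az 76.49 tilt [-0.003  0.    -1.   ] open 0.108 q [-0.04  0.55  0.06  1.98 -0.05  0.61  1.39] F [ 0.8 -0.7  5.4]
delta tool [-0.0705 -0.1253  0.0009]
rack y 0.0515 rack x -0.0005 F along -0.88 lat 0.62
```

Call:
{"api": "send_rows", "payload": {"delta_pos": [[0.0005,0.0009,0],[0.001,0.0017,0],[0.0015,0.0026,0],[0.002,0.0035,0],[0.002,0.0035,0]], "dr": [[0,0,0],[0,0,0],[0,0,0],[0,0,0],[0,0,0]], "gripper": [0,0,0,0,0]}}

```text
clock: 11.85
tool_pos: [0.5331, -0.0428, 0.0878]
tool_rot: [0.369, 3.117, -0.0]
wrist_force: [2.1, -0.7, 6.4]
opening: 0.108
grip_force: 60.0
```

```bash
python3 -c "
from m import *
st()"
```

```text
t 11.85 pos [ 0.5331 -0.0428  0.0878] ytool az 76.49 tilt [-0.003  0.    -1.   ] open 0.108 q [-0.05  0.55  0.06  1.98 -0.05  0.61  1.38] F [ 2.1 -0.7  6.4]
delta tool [-0.0725 -0.1288  0.001 ]
rack y 0.0555 rack x -0.0004 F along -1.27 lat 1.79
```

Call:
{"api": "send_rows", "payload": {"delta_pos": [[0.0005,0.0009,0],[0.001,0.0017,0],[0.0015,0.0026,0],[0.002,0.0035,0],[0.002,0.0035,0]], "dr": [[0,0,0],[0,0,0],[0,0,0],[0,0,0],[0,0,0]], "gripper": [0,0,0,0,0]}}

```text
clock: 12.48
tool_pos: [0.532, -0.0393, 0.0878]
tool_rot: [0.37, 3.117, -0.001]
wrist_force: [2.4, -0.5, 5.5]
opening: 0.106
grip_force: 60.0
```

```bash
python3 -c "
from m import *
st()"
```

```text
t 12.47 pos [ 0.532  -0.0393  0.0878] ytool az 76.48 tilt [-0.003 -0.    -1.   ] open 0.106 q [-0.05  0.55  0.06  1.98 -0.05  0.61  1.37] F [ 2.4 -0.5  5.5]
delta tool [-0.0744 -0.132   0.001 ]
rack y 0.0592 rack x -0.0005 F along -1.14 lat 2.19
```

```bash
python3 -c "
from m import *
c=r.camera('wrist'); cv2.imwrite('pics/w4.png',c['pixels'])
Q=cut('wrist','wheel')
if Q is not None:
        y=(Q-[.549,-.096,0])@[-.2785,.9604,0]; print(len(Q),np.percentile(y,[2,50,98]).round(4))
"
```

```text
5128 [0.0754 0.0857 0.0955]
```

View pics/w4.png

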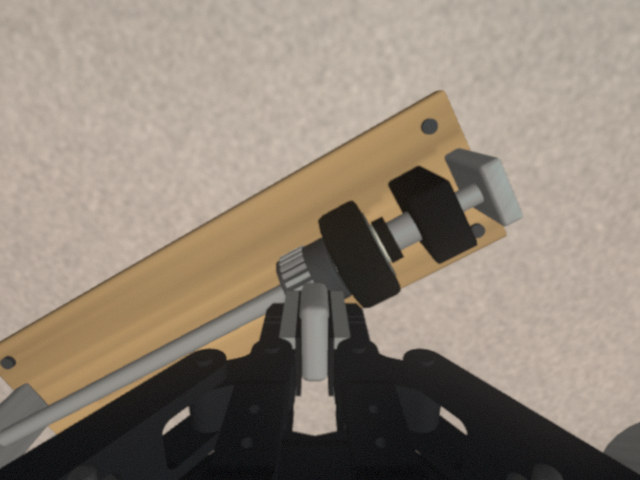

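The plunger tip at (386,240) is practically touching the hub. Keep creeping.

Call:
{"api": "send_rows", "payload": {"delta_pos": [[0.0005,0.0009,0],[0.001,0.0017,0],[0.0015,0.0026,0],[0.0015,0.0026,0],[0.0015,0.0026,0]], "dr": [[0,0,0],[0,0,0],[0,0,0],[0,0,0],[0,0,0]], "gripper": [0,0,0,0,0]}}

```text
clock: 13.25
tool_pos: [0.5315, -0.0373, 0.0878]
tool_rot: [0.37, 3.116, -0.002]
wrist_force: [3.2, -4.2, 4.9]
opening: 0.102
grip_force: 59.9
```

```bash
python3 -c "
from m import *
st()"
```

```text
t 13.25 pos [ 0.5315 -0.0373  0.0878] ytool az 76.46 tilt [-0.004 -0.001 -1.   ] open 0.102 q [-0.06  0.55  0.06  1.99 -0.05  0.61  1.37] F [ 3.2 -4.2  4.9]
delta tool [-0.0754 -0.1338  0.0012]
rack y 0.0613 rack x -0.0005 F along -4.95 lat 1.87
```

Contact: about 3.6 N beyond the drag. About 4 mm more of command, allowing for compliance.

Call:
{"api": "send_rows", "payload": {"delta_pos": [[0.0005,0.0009,0],[0.001,0.0017,0],[0.0015,0.0026,0],[0.0019,0.0034,0],[0.0019,0.0034,0],[0.0019,0.0034,0]], "dr": [[0,0,0],[0,0,0],[0,0,0],[0,0,0],[0,0,0],[0,0,0]], "gripper": [0,0,0,0,0,0]}}

```text
clock: 14.0
tool_pos: [0.5308, -0.0348, 0.0878]
tool_rot: [0.371, 3.115, -0.004]
wrist_force: [4.7, -8.6, 3.3]
opening: 0.101
grip_force: 59.6
```

```bash
python3 -c "
from m import *
st()"
```

```text
t 14.0 pos [ 0.5308 -0.0348  0.0878] ytool az 76.4 tilt [-0.005 -0.002 -1.   ] open 0.101 q [-0.07  0.55  0.06  1.99 -0.05  0.6   1.36] F [ 4.7 -8.6  3.3]
delta tool [-0.0769 -0.136   0.0014]
rack y 0.0639 rack x -0.0005 F along -9.61 lat 2.14
```

Wheel preload ≈ 8.4 N. Tighten partway while still free (to ~0.65 rad), then recheck the force.

Call:
{"api": "send_rows", "payload": {"delta_pos": [[0,0,0],[0,0,0],[0,0,0],[0,0,0],[0,0,0]], "dr": [[0,0,0.06],[0,0,0.12],[0,0,0.18],[0,0,0.2],[0,0,0.2]], "gripper": [0,0,0,0,0]}}

```text
clock: 14.62
tool_pos: [0.5307, -0.0349, 0.0878]
tool_rot: [0.984, 2.978, -0.003]
wrist_force: [3.5, -9.1, 3.9]
opening: 0.107
grip_force: 59.7
```

```bash
python3 -c "
from m import *
st()"
```

```text
t 14.62 pos [ 0.5307 -0.0349  0.0878] ytool az 53.44 tilt [-0.006  0.    -1.   ] open 0.107 q [-0.15  0.55  0.18  1.99 -0.16  0.61  1.07] F [ 3.5 -9.1  3.9]
delta tool [-0.1238 -0.0951  0.0015]
rack y 0.0638 rack x -0.0006 F along -9.71 lat 0.85
```

Call:
{"api": "send_rows", "payload": {"delta_pos": [[0,0,0],[0,0,0],[0,0,0],[0,0,0],[0,0,0],[0,0,0],[0,0,0]], "dr": [[0,0,0.07],[0,0,0.14],[0,0,0.21],[0,0,0.28],[0,0,0.35],[0,0,0.37],[0,0,0.37]], "gripper": [0,0,0,0,0,0,0]}}

```text
clock: 15.5
tool_pos: [0.5304, -0.0352, 0.088]
tool_rot: [1.994, 2.42, -0.0]
wrist_force: [2.5, -10.0, 6.7]
opening: 0.105
grip_force: 60.1
```

```bash
python3 -c "
from m import *
st(); print(r.read_state()['moment'])"
```

```text
t 15.5 pos [ 0.5304 -0.0352  0.088 ] ytool az 11.05 tilt [-0.005  0.004 -1.   ] open 0.105 q [-0.29  0.58  0.4   2.   -0.36  0.63  0.54] F [  2.5 -10.    6.7]
delta tool [-0.1553  0.0135  0.0017]
rack y 0.0636 rack x -0.0009 F along -10.3 lat -0.4
[-2.28230485 -0.49040828  0.06109187]
```

Call:
{"api": "send_rows", "payload": {"delta_pos": [[0,0,0],[0,0,0],[0,0,0],[0,0,0],[0,0,-0.02],[0,0,-0.05],[0,0,-0.09],[0,0,-0.12]], "dr": [[0,0,0],[0,0,0],[0,0,0],[0,0,0],[0,0,0],[0,0,0],[0,0,0],[0,0,0]], "gripper": [0.5,0.5,0.5,0.5,0.5,0.5,0.5,0.5]}}

```text
clock: 16.5
tool_pos: [0.5288, -0.032, 0.2083]
tool_rot: [1.99, 2.43, 0.001]
wrist_force: [0.5, 0.6, -0.5]
opening: 0.499
grip_force: 0.0
```

Run:
```python
from m import *
st()
c=r.camera('wrist'); cv2.imwrite('pics/w5.png',c['pixels'])
Q=cut('wrist','screw_head')
if Q is not None:
    T=Q[Q[:,2]>np.percentile(Q[:,2],95)-.006]
    print("headtop",T.mean(0).round(4),cv2.minAreaRect((T[:,:2]*1000).astype(np.float32)),(T.mean(0)-[.549,-.096,0])@[-.2785,.9604,0])
Q=cut('wrist','wheel')
if Q is not None: print(np.percentile((Q-[.549,-.096,0])@[-.2785,.9604,0],[2,50,98]).round(4))
```

```text
t 16.5 pos [ 0.5288 -0.032   0.2083] ytool az 11.39 tilt [-0.     0.001 -1.   ] open 0.499 q [-0.37  0.42  0.5   1.87 -0.25  0.91  0.44] F [ 0.5  0.6 -0.5]
delta tool [-0.1588  0.0136  0.1213]
rack y 0.0671 rack x -0.0016 F along 0.4 lat 0.61
headtop [ 0.5303 -0.033   0.1147] ((530.5198364257812, -33.73744201660156), (9.007397651672363, 28.508079528808594), 13.088271141052246) 0.06569785391656269
[0.0794 0.0911 0.0994]
```

View pics/w5.png

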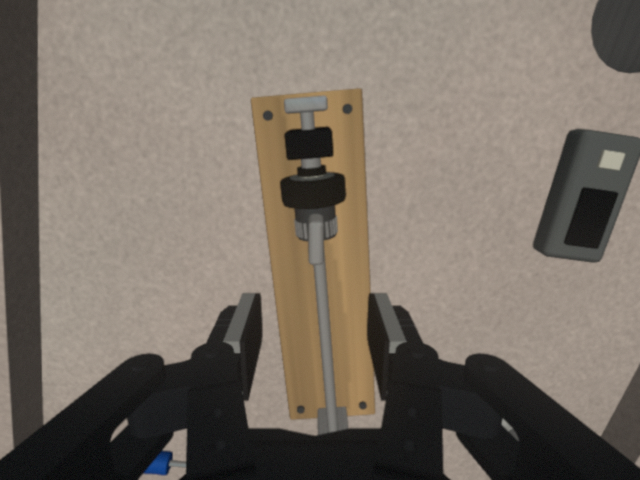

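The wrist view shows the collar (316,215) snug against the wheel (313,190) and the wheel on the plunger tip (311,168). The gripper is clear, the screw is tight at about -0.06 rad, and the collar has stayed put. Handing in.

```bash
python3 -c "
from workcell import r
print(r.finish_job())"
```

```text
the job is handed in; nothing more can be done
None
```

I loosened the thumb screw, slid the collar until the wheel was pressed on the sprung buffer with about 8.5 N (estimated from the wrist force), tightened the screw to about -0.06 rad, let go without touching the tin, jar, stud finder or nut driver, and handed the job in at about 17 s; no verdict was returned.

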